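# Lock a phone into the repair holder with a push-and-turn T-stud

## Robot

A 6-joint arm with a two-finger parallel gripper is mounted at the origin on the work surface. World frame = base frame: x ahead of the robot, y to its left, z up, the work surface at z = 0. Lengths are in m, angles in rad, forces in N, time in s.
With the tool pointing down it reaches from about 0.275 to 0.75 m from the base axis. Payload 10.2 kg.
Tool frame: the origin (TCP) lies between the finger pads; the fingertips stand 14 mm ahead of it and the grasp point (between the pads) lies 5 mm behind it; z points along the fingers, y is the line along which they close (so a half turn about z gives the same grasp; the last joint's range is limited). The gripper opens to 88 mm and grips with 3 to 60 N. Pads are 18 mm wide; open, the fingers measure 123 mm over their backs; the gripper's body (75 mm by 187 mm) begins 45 mm behind the grasp point.
Start: joints at [-1.548, 0.313, 1.498, -0, 1.331, -0.223], TCP at [0.128, -0.509, 0.253] pointing down, gripper open.
Joint ranges: [-2.94, 2.94], [-0.97, 2.17], [0.19, 2.56], [-1.23, 4.37], [0.02, 3.11], [-2.88, 2.88]. Speed limits (rad/s): [2.39, 2.39, 3.01, 3.14, 3.14, 3.14].

## Interface

Orientations are given as a unit quaternion [x, y, z, w].
In Python, from rig import monitor, cams, manip gives the robot as it stands. The module is installed in compiled form; this text tells all that it offers.
- The arm moves only by the tool jog_arm, never from a script. Its argument "deltas" is a list of rows, each a list of 2 entries, a list of its own where there are three numbers: the shift along the tool's x, y, z in mm, then the turn, a rotation vector about the tool's x, y, z in degrees. In form: [[[dx, dy, dz], [rx, ry, rz]], ...]. A call has 1 to 20 rows; each row shifts and turns the commanded pose from where the row before left it, along the tool's axes as they then stand; what a row does not reach is not made up. A row lasts 1/12 s, in which the tool goes at most 41.7 mm and 7.16 degrees, less where a joint would pass 70% of its speed; a pose out of reach is approached as far as the arm can. A call with a gripper value outside its range is refused whole. "grip" is the closure in counts, from 0 (fully open) to 255 (shut), set as the call begins (left out, the last holds). The fingers move at their own pace and stop on an object; "force" is the grip in N (left out, the last holds). Time passes only in rows, so rows that do not move let the fingers close. It gives the time, the measured TCP pose, the force, the opening and the grip force at its end, in the units of the state.
- monitor.get_obs(): the state, without advancing time (a new reading comes with each control period).
- cams.get_image(name): name is "side" or "top"; returns the picture (400x640x3 uint8, red, green, blue); there is no depth.
- cams.camera_model(name): a dict with "camera_matrix" (3x3 intrinsics, pixels), "rvec" (rotation vector, rad) and "tvec" (3), from world to camera coordinates, as OpenCV has them. Camera axes: x right, y down, z forward; pixel columns grow to the right and rows downward; lengths in m; the calibration is good to about 2 mm. A picture is of the moment at which its call begins. camera_model takes no time and is no camera call.
- manip.sign_off(): hands the job in; it is judged then, once.
The state is a dict: "t": time; "qpos": joint angles; "qvel": joint speeds; "joint_torque": joint torques, N m; "position": TCP position; "tool_rot": TCP orientation; "contact_force": force on the tool from outside, world axes, zero at the start; "wrist_torque": the same for the moment, N m; "gripper_width": finger opening in m; "grip_force": force on a finger pad.
Only numpy, scipy, OpenCV 4.12 (cv2) and the standard library are available. Lean on these libraries where they do the work, as an engineer would, in place of code of your own. Each camera call takes 0.05 s, during which the arm holds its last target. There are 200 camera calls.

## Task

Take the red-handled T-stud from its stand, drop its head into the open end of the aluminium holder's slot and slide it along so that its collar pushes the grey phone, and the blue sliding stop behind it, back until the stop comes up solid and the phone is firmly, but gently, pressed against it. Keeping the collar there, push the stud down against the spring in the slot, turn it a quarter turn so that its head catches crosswise under the slot's lips, and let go. Do not squeeze the phone hard, leave the black-handled post in its stand and do not disturb the other things on the bench.

Things in the scene. Friction and masses are not known exactly. Their poses are not given: they have to be found in the camera images.
- holder: Fixed aluminium holder 280 (x) x 120 (y) x 30 mm high; position and yaw vary. Origin: centre of its underside, on the bench. A T-slot runs along its x axis, at y = 0, x = -130 to 130 mm. Two black rubber rails on top (18 mm wide, centred at y = +-40, x = -15 to 135, z = 30 to 42 mm) carry the phone. Stop and phone are on the +x side; the slot is open from x = -125 to -50.
- slot_open (a point): Point in the slot's open end, on its centre line at the level of the holder's top (holder x = -85, y = 0, z = 30 mm); axes as the holder's. The slot's mouth is 12.5 mm wide and square-edged, with lips 6 mm thick (z = 24 to 30 mm); below them the channel is 36 mm wide.
- strip (a joint): How far (m) the brass strip in the slot is pressed down, 0 to 0.012. It lies right under the mouth along the whole slot, 11 mm wide, its top at z = 20 mm at rest. It is sprung and sinks straight down as one: about 4 N to start, 0.5 N more per mm.
- stop: Blue cross bar over the slot, 14 mm thick, 100 mm wide, 42 to 62 mm above the bench. Pushed along +x it slides stiffly (about 2 N) and stays where left, until it comes up solid on a set screw hidden in the holder, 6 to 30 mm on: find it by feel. Origin: in the plane of the flat face towards the phone, midway across, 30 mm above the bench; axes as the holder's.
- phone: Loose grey phone with black screen, 72 (its x, along the slot) x 146 (y) x 8 mm, 0.13 to 0.25 kg, flat on the rubber rails over the slot, 6 to 36 mm short of the stop at the start. It slides with 1 to 3 N. Origin: centre of its underside, 42 mm above the bench. Home: its +x long edge against the stop's face (origin 36 mm from it), the stop hard back on its screw.
- stud: Loose T-stud, 0.16 kg, 74 mm tall, upright in its stand. Origin: centre of the head's underside, z up. Dark steel head 26 (x) x 10 (y) x 8 mm high, 9 mm shank, round steel collar 26 mm across from z = 20 to 42, red handle above. Head along the slot, it rests on the strip, origin 20 mm above the bench: the head is between the lips, so it slides but cannot turn (see stud_handle).
- stud_handle (a point): Middle of the red handle bar, on the stud's axis 60 mm above its origin, axes as the stud's. The bar is 40 (x, as the head) x 12 (y) x 28 mm: grip across the 12. With the stud pushed down until its origin is below 16 mm, the head is under the lips and turns either way; turned across and let go, the spring holds it up at 16 mm. The collar meets the holder at 10 mm.
- stand_a: Fixed grey stand 64 x 48 x 16 mm of the red-handled stud; the stud's head stands loosely in its 30 x 14 mm pocket, whose floor is 4 mm above the bench; lift straight up. Origin: centre of its underside. The two stands swap places at random.
- stand_b: Fixed grey stand, same outside size, of the black-handled post.
- post: Loose plain post like the stud but with a black handle and a round 26 mm foot that does not fit the slot; not needed, leave it. Origin: centre of its underside.
- phone_red: Loose red phone 146 x 70 x 8 mm on the bench, bystander.
- phone_black: Loose black phone 146 x 70 x 8 mm on the bench, bystander.
- screwdriver: Loose screwdriver 120 mm long, bystander.
- bottle: Loose clear bottle 100 mm tall, 44 mm diameter, bystander.
- tape: Loose roll of yellow tape, 76 mm across, 18 mm high, bystander.
- cup: Loose small white bowl for screws, 60 mm across, 30 mm high, bystander.

How it is judged:
By the outcome, as a careful person would: the job done as asked, in the order asked, and still so for the second after the job is handed in, with the robot touching nothing.
It also fails if it takes over 61 s, if anything falls off the work surface, if the arm or the gripper's body presses on something with over 40 N, if the wrist force passes 120 N, or if a joint passes its speed limit or range.

## Working session

There is one attempt and no reset: what is moved stays moved. The work goes in short steps, Python scripts to look and compute and a tool call to move; the robot and the scene stay as the last step left them, time stands still between calls to the robot, and variables do not carry over. Pictures are saved under pics/ and viewed, at most 10 in all, crops included, and the job is handed in when it is done.

Besides the shell and the picture viewer there is one more tool, called after "Emit:" as name(argument=value, ...) on one line, values as JSON. jog_arm: Moves the arm, as the interface text tells. Its arguments: {"type":"object","properties":{"deltas":{"type":"array"},"grip":{"type":"number"},"force":{"type":"number"}},"required":["deltas"]}

```bash
mkdir -p pics
cat > h.py <<'E'
import numpy as np, cv2
from rig import monitor, cams, manip
def grab(n,f):
    im=cams.get_image(n); cv2.imwrite('pics/'+f,im[:,:,::-1]); return im
def ray(n,uv):
    m=cams.camera_model(n); K=np.array(m['camera_matrix']);R=cv2.Rodrigues(np.array(m['rvec'],float))[0];t=np.array(m['tvec'],float).ravel()
    d=R.T@np.linalg.inv(K)@np.array([uv[0],uv[1],1.]); return -R.T@t,d
def onplane(n,uv,z):
    c,d=ray(n,uv); return c+d*(z-c[2])/d[2]
def proj(n,p):
    m=cams.camera_model(n); return cv2.projectPoints(np.array(p,float).reshape(-1,3),np.array(m['rvec'],float),np.array(m['tvec'],float),np.array(m['camera_matrix']),None)[0].reshape(-1,2)
E
python3 - <<'E'
from h import *
a=grab('top','top0.png');b=grab('side','side0.png')
for n in('top','side'):print(n,ray(n,(320,200)),cams.camera_model(n)['camera_matrix'])
o=monitor.get_obs();print(o)
E
```

```text
top (array([ 0.37022313, -0.03009295,  0.99359659]), array([ 0.14868943, -0.00231059, -0.9889404 ])) [[383.08517571   0.         317.83736403]
 [  0.         383.08517571 196.46555394]
 [  0.           0.           1.        ]]
side (array([ 0.12969297, -0.97644972,  0.82202895]), array([ 0.28702209,  0.74659197, -0.60055982])) [[463.68443078   0.         329.34885413]
 [  0.         463.68443078 196.82656163]
 [  0.           0.           1.        ]]
{'t': 0.1, 'qpos': array([-1.54840890e+00,  3.13359136e-01,  1.49834178e+00,  3.03055849e-05,
        1.33100051e+00, -2.23394712e-01]), 'qvel': array([ 0.00043969, -0.00183815, -0.00150068,  0.00136739, -0.00160302,
       -0.00048826]), 'joint_torque': array([ 2.07327663e-03, -4.02811790e+01, -2.52647370e+01,  6.95248134e-02,
        3.42409685e-02, -6.80803373e-05]), 'position': array([ 0.12773356, -0.50901893,  0.25224343]), 'tool_rot': array([ 9.92458681e-01,  1.22578382e-01,  7.02668622e-05, -5.50110289e-04]), 'contact_force': array([ 0.01072656,  0.12104324, -0.33946739]), 'wrist_torque': array([-0.02392495,  0.03362859, -0.01651069]), 'grip_force': 0.0, 'gripper_width': 0.08813054417933053}
```

View pics/top0.png

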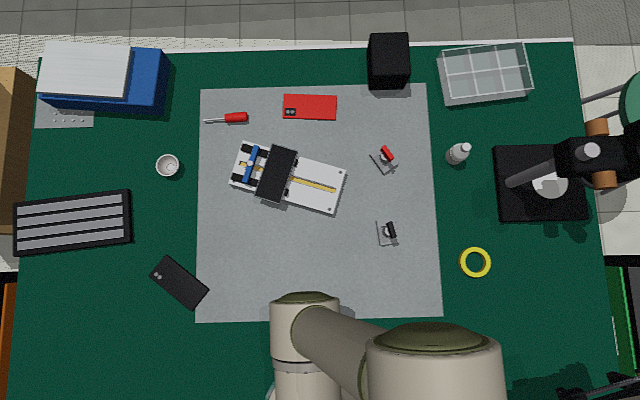

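View pics/side0.png

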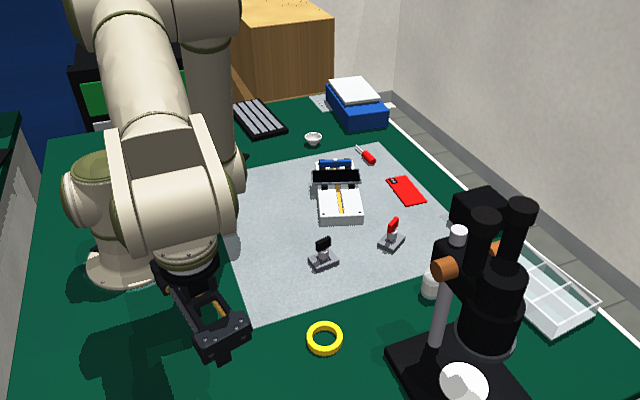

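The top view shows the holder around (288,178), with its open end to the right. The phone is at (276,173), the blue stop at (251,163), the red handle at (387,154) and the black post at (388,231). Next I'll measure with masks and check a zoomed crop.

Run:
```python
from h import *
a=cv2.imread('pics/top0.png');b=cv2.imread('pics/side0.png')
def m(im,lo,hi,box):
    h=cv2.inRange(cv2.cvtColor(im,cv2.COLOR_BGR2HSV),lo,hi); k=np.zeros_like(h);x0,y0,x1,y1=box;k[y0:y1,x0:x1]=h[y0:y1,x0:x1];return k
def big(k):
    return max(cv2.findContours(k,0,cv2.CHAIN_APPROX_NONE)[0],key=cv2.contourArea)
def cen(k):
    M=cv2.moments(k,True);return M['m10']/M['m00'],M['m01']/M['m00']
rt=m(a,(0,120,60),(10,255,255),(365,135,410,185)); rs=m(b,(0,120,60),(10,255,255),(370,205,410,250))
ct,cs=cen(rt),cen(rs)
c1,d1=ray('top',ct);c2,d2=ray('side',cs)
A=np.c_[d1,-d2];s=np.linalg.lstsq(A,c2-c1,rcond=None)[0]
print('red',ct,cs,c1+d1*s[0],c2+d2*s[1],cv2.minAreaRect(big(rt)))
# brass strip
br=m(a,(18,90,90),(32,255,255),(285,170,345,200)); c=big(br); l=cv2.fitLine(c,cv2.DIST_L2,0,.01,.01).ravel()
pts=c.reshape(-1,2); 
for q in((pts[:,0].min()),(pts[:,0].max())):
    uv=(q,l[3]+(q-l[2])*l[1]/l[0]); print('brass',uv,onplane('top',uv,.02))
w=m(a,(0,0,170),(180,60,255),(225,135,352,220)); c=big(w);r=cv2.minAreaRect(np.vstack([x for x in cv2.findContours(w,0,1)[0] if cv2.contourArea(x)>15]));
bx=cv2.boxPoints(r);print('holder',[onplane('top',p,.03).round(4) for p in bx],bx)
bl=m(a,(100,100,60),(125,255,255),(235,140,270,190));r=cv2.minAreaRect(big(bl));print('stop',r,[onplane('top',p,.062).round(4) for p in cv2.boxPoints(r)])
cv2.imwrite('pics/c1.png',cv2.resize(a[130:250,220:420],None,fx=4,fy=4,interpolation=2))
cv2.imwrite('pics/c2.png',cv2.resize(b[150:280,295:425],None,fx=4.6,fy=4.6,interpolation=2))
```

```text
red (387.25581395348837, 152.72093023255815) (393.44354838709677, 223.16129032258064) [ 0.62289274 -0.20259284  0.07013686] [ 0.62529531 -0.2033559   0.07093677] ((386.7600402832031, 153.1800079345703), (16.399999618530273, 7.0), 53.13010025024414)
brass (np.int32(289), np.float64(177.35803677778756)) [0.57834915 0.04636477 0.02      ]
brass (np.int32(335), np.float64(190.6628067280718)) [ 0.53982606 -0.07173775  0.02      ]
holder [array([0.5663, 0.2031, 0.03  ]), array([0.6831, 0.1703, 0.03  ]), array([ 0.5929, -0.1002,  0.03  ]), array([ 0.4794, -0.063 ,  0.03  ])] [[227.7302  182.92097]
 [240.68509 138.69563]
 [345.4714  169.39061]
 [332.5165  213.61595]]
stop ((246.6999969482422, 173.39999389648438), (6.008327484130859, 17.39252471923828), 18.434947967529297) [array([0.5644, 0.1622, 0.062 ]), array([0.6061, 0.1485, 0.062 ]), array([0.6008, 0.1343, 0.062 ]), array([0.5592, 0.148 , 0.062 ])]
```

View pics/c1.png

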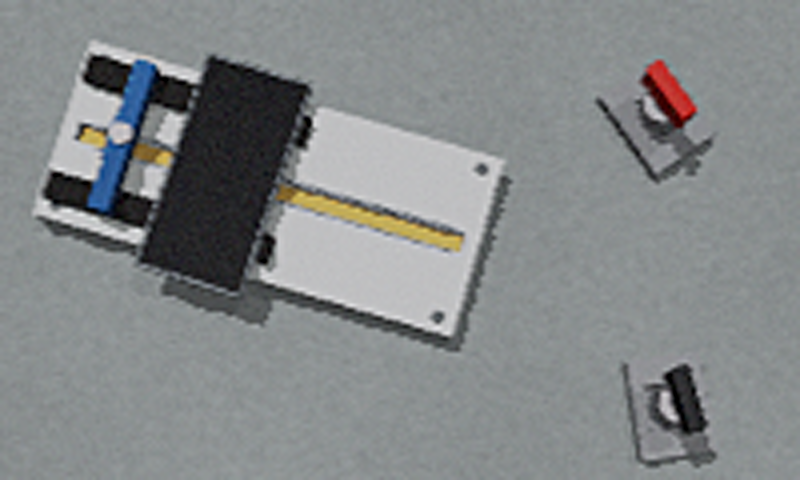

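View pics/c2.png

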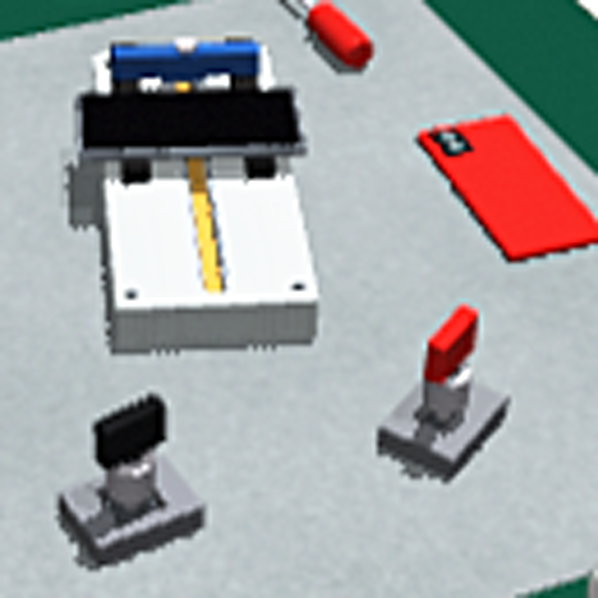

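The crops show the slot (brass) running from crop px (285,190) to (462,242). The phone sits on the rails with the blue stop behind it, and the red stud is upright with its bar at about 33°. The two holder measurements agree: yaw is about 71.8° and the centre is about (0.580, 0.0525).

```bash
cat >> h.py <<'E'
def go(xyz,yaw=None):
    o=monitor.get_obs();from scipy.spatial.transform import Rotation as R
    r=R.from_quat(o['tool_rot']);M=r.as_matrix();p=o['position']
    y=np.degrees(np.arctan2(M[1,0],M[0,0]));print('t',round(o['t'],2),'pos',(p*1e3).round(1),'yaw',y.round(2),'tilt',M[:,2].round(4),'F',o['contact_force'].round(2),'w',round(o['gripper_width'],4))
    d=(np.array(xyz)-p)*1e3;print('delta tool now',(M.T@d).round(1))
    if yaw is not None:
        T=R.from_euler('z',yaw,degrees=True)*R.from_quat([1,0,0,0])
        print('rotvec',np.degrees((r.inv()*T).as_rotvec()).round(2),'delta after turn',(T.as_matrix().T@d).round(1))
E
python3 - <<'E'
from h import *
a=cv2.imread('pics/top0.png');b=cv2.imread('pics/side0.png')
for n,im,bx in(('top',a,(365,135,410,185)),('side',b,(370,205,410,250))):
    h=cv2.inRange(cv2.cvtColor(im,cv2.COLOR_BGR2HSV),(0,120,150 if n=='top' else 60),(10,255,255));x0,y0,x1,y1=bx
    q=np.argwhere(h[y0:y1,x0:x1])[:,::-1]+[x0,y0]
    W=np.array([onplane(n,p,.078 if n=='top' else .064)[:2] for p in q]);l=cv2.minAreaRect((W*1e4).astype(np.float32));print(n,len(q),l,np.degrees(np.linalg.eigh(np.cov(W.T))[1][:,1]@[[1],[0]]), np.degrees(np.arctan2(*np.linalg.eigh(np.cov(W.T))[1][::-1,1])))
E
```

```text
top 69 ((6228.625, -2016.2130126953125), (378.5665588378906, 110.95515441894531), 33.203941345214844) [-48.02877991] -146.95686973330007
side 124 ((6508.51318359375, -1802.3560791015625), (1298.663818359375, 213.7459259033203), 37.47282028198242) [-44.20310431] -140.48785261303672
```

Emit:
jog_arm(deltas=[[[22, -16, 0], [0, 0, 0]], [[22, -16, 0], [0, 0, 0]], [[22, -16, 0], [0, 0, 0]], [[22, -16, 0], [0, 0, 0]], [[22, -16, 0], [0, 0, 0]], [[22, -16, 0], [0, 0, 0]], [[22, -16, 0], [0, 0, 0]], [[22, -16, 0], [0, 0, 0]], [[22, -16, 0], [0, 0, 0]], [[22, -16, 0], [0, 0, 0]], [[0, 0, 0], [0, 0, -6.5]], [[0, 0, 0], [0, 0, -6.5]], [[0, 0, 0], [0, 0, -6.5]]])

```text
t: 1.18
position: [0.3025, -0.3, 0.2526]
tool_rot: [0.956, 0.292, -0.0, -0.0]
contact_force: [0.1, 0.5, -0.1]
gripper_width: 0.0882
grip_force: 0.0
```

```bash
python3 -c "
from h import *
go([.624,-.203,.15],34)"
```

```text
t 1.18 pos [ 302.5 -300.   252.6] yaw 33.97 tilt [-2.e-04  4.e-04 -1.e+00] F [ 0.13  0.46 -0.09] w 0.0882
delta tool now [320.9  99.3 102.5]
rotvec [-0.02 -0.   -0.03] delta after turn [320.8  99.4 102.6]
```

Emit:
jog_arm(deltas=[[[23, 7, 7], [0, 0, 0]], [[23, 7, 7], [0, 0, 0]], [[23, 7, 7], [0, 0, 0]], [[23, 7, 7], [0, 0, 0]], [[23, 7, 7], [0, 0, 0]], [[23, 7, 7], [0, 0, 0]], [[23, 7, 7], [0, 0, 0]], [[23, 7, 7], [0, 0, 0]], [[23, 7, 7], [0, 0, 0]], [[23, 7, 7], [0, 0, 0]], [[23, 7, 7], [0, 0, 0]], [[23, 7, 7], [0, 0, 0]], [[23, 7, 7], [0, 0, 0]], [[21, 7, 9], [0, 0, 0.8]], [[0, 0, 0], [0, 0, 0]]])

```text
t: 2.43
position: [0.6246, -0.2034, 0.1499]
tool_rot: [0.959, 0.283, -0.001, -0.001]
contact_force: [-1.1, 1.0, -0.3]
gripper_width: 0.0884
grip_force: 0.0
```

```bash
python3 -c "
from h import *
go([.623,-.202,.066],33.1);im=grab('side','s1.png');cv2.imwrite('pics/s1c.png',cv2.resize(im[130:270,330:490,::-1],None,fx=4,fy=4,interpolation=2))"
```

```text
t 2.43 pos [ 624.6 -203.4  149.9] yaw 32.87 tilt [-0.0023  0.0019 -1.    ] F [-1.14  0.97 -0.34] w 0.0884
delta tool now [-0.6 -1.8 83.9]
rotvec [-0.16  0.05 -0.23] delta after turn [-0.6 -2.  83.9]
```

View pics/s1c.png

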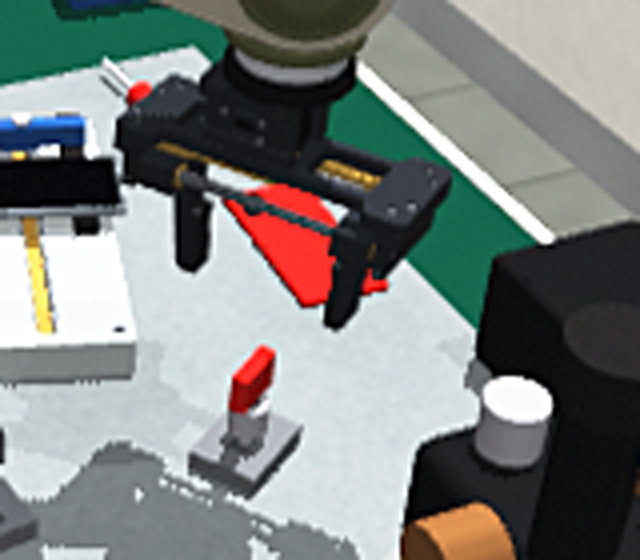

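The gripper is centred above the red handle at crop px (255,380), with clear space on both sides, so I'll descend and grip.

Emit:
jog_arm(deltas=[[[0, -1.5, 14], [0, 0, 0]], [[0, 0, 14], [0, 0, 0]], [[0, 0, 14], [0, 0, 0]], [[0, 0, 14], [0, 0, 0]], [[0, 0, 14], [0, 0, 0]], [[0, 0, 9], [0, 0, 0]], [[0, 0, 5], [0, 0, 0]], [[0, 0, 0], [0, 0, 0]], [[0, 0, 0], [0, 0, 0]]])

```text
t: 3.23
position: [0.6222, -0.2042, 0.0694]
tool_rot: [0.959, 0.282, 0.0, 0.0]
contact_force: [0.8, 0.3, -0.2]
gripper_width: 0.0883
grip_force: 0.0
```

Emit:
jog_arm(deltas=[[[0, 0, 0], [0, 0, 0]], [[0, 0, 0], [0, 0, 0]], [[0, 0, 0], [0, 0, 0]], [[0, 0, 0], [0, 0, 0]], [[0, 0, 0], [0, 0, 0]], [[0, 0, 0], [0, 0, 0]], [[0, 0, 0], [0, 0, 0]], [[0, 0, 0], [0, 0, 0]], [[0, 0, 0], [0, 0, 0]], [[0, 0, 0], [0, 0, 0]], [[0, 0, 0], [0, 0, 0]], [[0, 0, 0], [0, 0, 0]]], grip=255, force=40)

```text
t: 4.23
position: [0.6222, -0.2039, 0.0687]
tool_rot: [0.959, 0.282, -0.0, -0.0]
contact_force: [-0.1, -0.4, -0.8]
gripper_width: 0.0118
grip_force: 39.9
```

Emit:
jog_arm(deltas=[[[0, 0, -8], [0, 0, 0]], [[0, 0, -14], [0, 0, 0]], [[0, 0, -16], [0, 0, 0]], [[0, 0, -16], [0, 0, 0]], [[0, 0, -12], [0, 0, 0]], [[0, 0, 0], [0, 0, -6.5]], [[0, 0, 0], [0, 0, -6.5]], [[0, 0, 0], [0, 0, -6.5]], [[0, 0, 0], [0, 0, -6.5]], [[0, 0, 0], [0, 0, -6.5]], [[0, 0, 0], [0, 0, -6.5]], [[0, 0, 0], [0, 0, 0]]])

```text
t: 5.23
position: [0.6221, -0.2038, 0.1349]
tool_rot: [0.809, 0.588, -0.0, -0.0]
contact_force: [0.3, 0.3, -1.8]
gripper_width: 0.0116
grip_force: 39.9
```

```bash
python3 -c "
from h import *
go([.5535,-.0283,.115],71.8)"
```

```text
t 5.23 pos [ 622.1 -203.8  134.9] yaw 72.02 tilt [-2.e-04  1.e-04 -1.e+00] F [ 0.32  0.25 -1.78] w 0.0116
delta tool now [ 145.8 -119.4   19.9]
rotvec [-0.01 -0.    0.22] delta after turn [ 145.3 -120.    19.9]
```

Emit:
jog_arm(deltas=[[[16, -13, 0], [0, 0, 0.2]], [[16, -13.5, 0], [0, 0, 0]], [[16, -13.5, 0], [0, 0, 0]], [[16, -13.5, 0], [0, 0, 0]], [[16, -13.5, 0], [0, 0, 0]], [[16, -13.5, 0], [0, 0, 0]], [[16, -13.5, 0], [0, 0, 0]], [[16, -13, 6], [0, 0, 0]], [[17, -13, 7], [0, 0, 0]], [[0, 0, 7], [0, 0, 0]], [[0, 0, 0], [0, 0, 0]], [[0, 0, 0], [0, 0, 0]]])

```text
t: 6.23
position: [0.5543, -0.0289, 0.1149]
tool_rot: [0.812, 0.584, -0.0, 0.0]
contact_force: [-0.3, -0.4, -0.6]
gripper_width: 0.0118
grip_force: 39.9
```

Run:
```python
from h import *
go([.5535,-.0283,.115],71.8)
im=grab('side','s2.png');t=grab('top','t2.png')
a=cv2.resize(im[150:240,300:380,::-1],None,fx=6,fy=6,interpolation=2)
b=cv2.resize(t[140:220,280:345,::-1],None,fx=4.8,fy=6.75,interpolation=2)
cv2.imwrite('pics/c3.png',np.hstack([a,b]))
```

```text
t 6.23 pos [554.3 -28.9 114.9] yaw 71.47 tilt [ 1.e-04 -2.e-04 -1.e+00] F [-0.31 -0.37 -0.65] w 0.0118
delta tool now [ 0.3 -1.  -0.1]
rotvec [ 0.01  0.01 -0.33] delta after turn [ 0.3 -1.  -0.1]
```

View pics/c3.png

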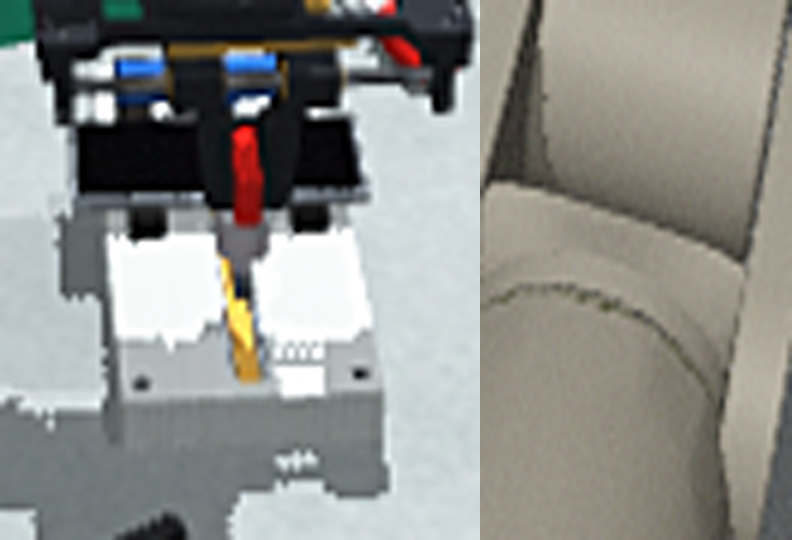

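The side view shows the stud upright over the slot, with the dark head tip at crop px (240,285). The top view is blocked by the arm. I'll check the slot's lateral position in the side view against the stud.

Run:
```python
from h import *
u=np.radians(71.8);e=np.array([np.cos(u),np.sin(u)]);n=np.array([-e[1],e[0]]);C=np.array([.580,.0525])
tcp=np.array([.5543,-.0289]);print('tcp holder',(tcp-C)@e*1e3,(tcp-C)@n*1e3)
for f,cam,box in(('side0','side',(325,182,350,216)),('top0','top',(288,170,345,200))):
    im=cv2.imread(f'pics/{f}.png');h=cv2.cvtColor(im,cv2.COLOR_BGR2HSV);x0,y0,x1,y1=box
    k=cv2.inRange(h,(16,90,90),(34,255,255))[y0:y1,x0:x1]
    for nm,mask,z in(('brass',k,.02),):
        q=np.argwhere(mask)[:,::-1]+[x0,y0];W=np.array([onplane(cam,p,z)[:2] for p in q])-C
        X,Y=W@e*1e3,W@n*1e3
        print(cam,nm,[(lo,round(Y[s].min(),1),round(Y[s].mean(),1),round(Y[s].max(),1)) for lo in range(-130,-10,20) for s in[(X>lo)&(X<lo+20)] if s.any()])
# white edges across the slot at z=.03, side view: grayscale profile
im=cv2.imread('pics/side0.png')
for X in(-110,-85,-60):
    ys=np.arange(-14,14.1,1);p=[[*(C+e*X/1e3+n*y/1e3),.03] for y in ys];uv=proj('side',p).astype(np.float32)
    v=cv2.remap(im,uv[:,:1],uv[:,1:],1)[:,0];print(X,list(zip(ys.astype(int),v[:,0].tolist())))
# head bottom / collar in s2
im=cv2.imread('pics/s2.png');g=im.max(2).astype(int)
for z in(.052,.056,.060,.066,.075,.085):
    c=proj('side',[[*tcp,z]])[0];r=int(round(c[1]));print(z,c.round(1),list(g[r,int(c[0])-9:int(c[0])+10]))
```

```text
tcp holder -85.35473239987107 -1.0097806427122193
side brass [(-130, np.float64(-4.3), np.float64(-1.6), np.float64(1.2)), (-110, np.float64(-6.0), np.float64(-1.2), np.float64(3.6)), (-90, np.float64(-4.9), np.float64(-0.7), np.float64(4.0)), (-70, np.float64(-5.8), np.float64(-1.3), np.float64(3.2)), (-50, np.float64(-6.0), np.float64(-0.8), np.float64(4.0)), (-30, np.float64(-6.4), np.float64(-1.6), np.float64(2.3))]
top brass [(-130, np.float64(-5.1), np.float64(-0.6), np.float64(3.9)), (-110, np.float64(-5.0), np.float64(-0.3), np.float64(4.7)), (-90, np.float64(-4.9), np.float64(-0.7), np.float64(3.8)), (-70, np.float64(-5.2), np.float64(-0.6), np.float64(3.9)), (-50, np.float64(-5.0), np.float64(-0.4), np.float64(4.7)), (-30, np.float64(-4.9), np.float64(-0.5), np.float64(3.7))]
-110 [(np.int64(-14), 252), (np.int64(-13), 254), (np.int64(-12), 249), (np.int64(-11), 240), (np.int64(-10), 231), (np.int64(-9), 222), (np.int64(-8), 213), (np.int64(-7), 204), (np.int64(-6), 158), (np.int64(-5), 114), (np.int64(-4), 80), (np.int64(-3), 84), (np.int64(-2), 89), (np.int64(-1), 93), (n
[... 2624 characters left out ...]
4), np.int64(255), np.int64(255), np.int64(251), np.int64(250), np.int64(250), np.int64(250)]
0.075 [340.3 190.7] [np.int64(252), np.int64(253), np.int64(253), np.int64(255), np.int64(255), np.int64(93), np.int64(103), np.int64(113), np.int64(114), np.int64(115), np.int64(111), np.int64(103), np.int64(83), np.int64(119), np.int64(255), np.int64(255), np.int64(252), np.int64(252), np.int64(251)]
0.085 [340.4 187.7] [np.int64(171), np.int64(175), np.int64(186), np.int64(168), np.int64(112), np.int64(86), np.int64(106), np.int64(112), np.int64(109), np.int64(111), np.int64(108), np.int64(100), np.int64(100), np.int64(96), np.int64(168), np.int64(188), np.int64(189), np.int64(160), np.int64(10)]
```

Emit:
jog_arm(deltas=[[[0, -0.4, 5], [0, 0, -0.3]], [[0, 0, 6], [0, 0, 0]], [[0, 0, 4], [0, 0, 0]], [[0, 0, 3], [0, 0, 0]], [[0, 0, 3], [0, 0, 0]], [[0, 0, 2], [0, 0, 0]], [[0, 0, 1], [0, 0, 0]], [[0, 0, 0], [0, 0, 0]], [[0, 0, 0], [0, 0, 0]]])

```text
t: 7.08
position: [0.5537, -0.0283, 0.0908]
tool_rot: [0.81, 0.587, 0.0, 0.0]
contact_force: [0.2, -0.6, -1.0]
gripper_width: 0.012
grip_force: 39.9
```

```bash
python3 -c "
from h import *
go([.5535,-.0283,.0855],71.8)"
```

```text
t 7.08 pos [553.7 -28.3  90.8] yaw 71.88 tilt [ 1.e-04 -0.e+00 -1.e+00] F [ 0.23 -0.63 -0.97] w 0.012
delta tool now [-0.1 -0.2  5.3]
rotvec [ 0.01 -0.    0.08] delta after turn [-0.1 -0.2  5.3]
```

Emit:
jog_arm(deltas=[[[0, 0, 2], [0, 0, 0]], [[0, 0, 2], [0, 0, 0]], [[0, 0, 1], [0, 0, 0]], [[0, 0, 0], [0, 0, 0]], [[0, 0, 0], [0, 0, 0]], [[0, 0, 0], [0, 0, 0]]])

```text
t: 7.58
position: [0.5537, -0.0283, 0.0857]
tool_rot: [0.81, 0.587, -0.0, -0.0]
contact_force: [-0.4, 1.1, -1.5]
gripper_width: 0.0118
grip_force: 39.9
```

```bash
python3 -c "
from h import *
go([.5535,-.0283,.0855],71.8)"
```

```text
t 7.58 pos [553.7 -28.3  85.7] yaw 71.88 tilt [-0.  0. -1.] F [-0.42  1.12 -1.49] w 0.0118
delta tool now [-0.1 -0.2  0.2]
rotvec [-0.   -0.    0.08] delta after turn [-0.1 -0.2  0.2]
```

Emit:
jog_arm(deltas=[[[3, 0, 0], [0, 0, 0]], [[6, 0, 0], [0, 0, 0]], [[6, 0, 0], [0, 0, 0]], [[6, 0, 0], [0, 0, 0]], [[6, 0, 0], [0, 0, 0]], [[6, 0, 0], [0, 0, 0]], [[6, 0, 0], [0, 0, 0]], [[6, 0, 0], [0, 0, 0]], [[3, 0, 0], [0, 0, 0]], [[0, 0, 0], [0, 0, 0]]])

```text
t: 8.42
position: [0.5688, 0.018, 0.0857]
tool_rot: [0.809, 0.587, 0.0, -0.0]
contact_force: [-0.0, 0.2, -0.9]
gripper_width: 0.0114
grip_force: 39.9
```

```bash
cat >> h.py <<'E'
def st():
    o=monitor.get_obs();u=np.radians(71.8);e=np.array([np.cos(u),np.sin(u)]);n=np.array([-e[1],e[0]]);p=o['position'][:2]-[.580,.0525];f=o['contact_force']
    print('t',round(o['t'],2),'hx,hy,z',(p@e*1e3).round(2),(p@n*1e3).round(2),(o['position'][2]*1e3).round(2),'Fx',(f[:2]@e).round(2),'Fy',(f[:2]@n).round(2),'Fz',f[2].round(2),'M',o['wrist_torque'].round(2))
E
python3 - <<'E'
from h import *
st()
a=cv2.imread('pics/top0.png')
u=np.radians(71.8);e=np.array([np.cos(u),np.sin(u)]);n=np.array([-e[1],e[0]]);C=np.array([.580,.0525])
for y in(-30,30):
  xs=np.arange(-25,130,3);uv=proj('top',[[*(C+e*x/1e3+n*y/1e3),.05] for x in xs]).astype(np.float32)
  v=cv2.remap(a,uv[:,:1],uv[:,1:],1)[:,0];print(y,[(int(x),*map(int,c)) for x,c in zip(xs,v)])
E
```

```text
t 8.42 hx,hy,z -36.29 -0.1 85.69 Fx 0.21 Fy 0.07 Fz -0.88 M [-0.09 -0.09  0.02]
-30 [(-25, 196, 195, 195), (-22, 192, 191, 190), (-19, 113, 113, 111), (-16, 14, 14, 14), (-13, 22, 23, 21), (-10, 66, 62, 59), (-7, 46, 44, 45), (-4, 32, 29, 31), (-1, 39, 35, 39), (2, 39, 34, 36), (5, 37, 34, 33), (8, 40, 37, 34), (11, 30, 33, 33), (14, 32, 26, 27), (17, 37, 33, 34), (20, 39, 37, 36), (23, 38, 38, 39), (26, 32, 30, 31), (29, 41, 38, 38), (32, 29, 28, 30), (35, 37, 33, 36), (38, 38, 34, 37), (41, 41, 35, 36), (44, 38, 35, 34), (47, 37, 35, 37), (50, 36, 33, 36), (53, 33, 29, 30), (56, 51, 42, 43), (59, 69, 68, 63), (62, 20, 19, 20), (65, 18, 20, 18), (68, 23, 21, 23), (71, 26, 26, 26), (74, 28, 28, 30), (77, 25, 25, 27), (80, 14, 12, 16), (83, 28, 26, 25), (86, 44, 25, 9), (89, 119, 69, 31), (92, 163, 100, 54), (95, 157, 96, 48), (98, 161, 103, 50), (101, 156, 110, 53), (104, 26, 29, 28), (107, 12, 15, 17), (110, 25, 20, 23), (113, 22, 27, 31), (116, 20, 19, 20), (119, 24, 25, 25), (122, 26, 20, 24), (125, 14, 14, 13), (128, 22, 21, 22)]
30 [(-25, 193, 191, 191), (-22, 195, 194, 193), (-
[... 278 characters left out ...]
), (26, 38, 35, 35), (29, 38, 36, 34), (32, 31, 31, 30), (35, 39, 36, 38), (38, 39, 37, 36), (41, 32, 33, 32), (44, 35, 33, 35), (47, 38, 36, 35), (50, 37, 36, 40), (53, 33, 33, 37), (56, 41, 39, 37), (59, 99, 96, 93), (62, 170, 167, 166), (65, 193, 192, 191), (68, 212, 210, 210), (71, 199, 197, 196), (74, 124, 125, 121), (77, 143, 144, 139), (80, 144, 143, 141), (83, 112, 112, 110), (86, 67, 53, 43), (89, 107, 60, 27), (92, 153, 96, 48), (95, 149, 90, 48), (98, 148, 86, 37), (101, 159, 127, 103), (104, 199, 200, 201), (107, 207, 207, 207), (110, 194, 192, 191), (113, 206, 204, 203), (116, 203, 202, 201), (119, 192, 190, 190), (122, 206, 204, 203), (125, 208, 206, 205), (128, 198, 197, 197)]
```

Emit:
jog_arm(deltas=[[[2, 0, 0], [0, 0, 0]], [[2, 0, 0], [0, 0, 0]], [[2, 0, 0], [0, 0, 0]], [[2, 0, 0], [0, 0, 0]], [[2, 0, 0], [0, 0, 0]], [[2, 0, 0], [0, 0, 0]], [[2, 0, 0], [0, 0, 0]], [[2, 0, 0], [0, 0, 0]], [[2, 0, 0], [0, 0, 0]], [[2, 0, 0], [0, 0, 0]], [[2, 0, 0], [0, 0, 0]], [[2, 0, 0], [0, 0, 0]], [[2, 0, 0], [0, 0, 0]], [[2, 0, 0], [0, 0, 0]], [[2, 0, 0], [0, 0, 0]], [[2, 0, 0], [0, 0, 0]], [[2, 0, 0], [0, 0, 0]]])

```text
t: 9.83
position: [0.5793, 0.0498, 0.0857]
tool_rot: [0.81, 0.587, -0.0, 0.0]
contact_force: [-0.6, -2.9, 0.4]
gripper_width: 0.0116
grip_force: 39.9
```

```bash
python3 -c "
from h import *
st()"
```

```text
t 9.83 hx,hy,z -2.78 -0.13 85.72 Fx -2.89 Fy -0.33 Fz 0.39 M [-0.62 -0.04 -0.01]
```

Emit:
jog_arm(deltas=[[[1.5, 0, 0], [0, 0, 0]], [[1.5, 0, 0], [0, 0, 0]], [[1.5, 0, 0], [0, 0, 0]], [[1.5, 0, 0], [0, 0, 0]]])

```text
t: 10.17
position: [0.5812, 0.0553, 0.0858]
tool_rot: [0.81, 0.587, 0.0, 0.0]
contact_force: [0.1, -3.9, -1.3]
gripper_width: 0.0116
grip_force: 39.9
```

```bash
python3 -c "
from h import *
st()"
```

```text
t 10.17 hx,hy,z 3.02 -0.26 85.77 Fx -3.7 Fy -1.31 Fz -1.26 M [-0.72 -0.12 -0.  ]
```

Emit:
jog_arm(deltas=[[[1, 0, 0], [0, 0, 0]], [[1, 0, 0], [0, 0, 0]], [[1, 0, 0], [0, 0, 0]], [[1, 0, 0], [0, 0, 0]], [[1, 0, 0], [0, 0, 0]]])

```text
t: 10.58
position: [0.5826, 0.0601, 0.0857]
tool_rot: [0.81, 0.587, 0.0, 0.0]
contact_force: [-0.0, -3.9, -1.1]
gripper_width: 0.0116
grip_force: 39.9
```

Emit:
jog_arm(deltas=[[[0.8, 0, 0], [0, 0, 0]], [[0.8, 0, 0], [0, 0, 0]], [[0.8, 0, 0], [0, 0, 0]]])

```text
t: 10.83
position: [0.5834, 0.0624, 0.0858]
tool_rot: [0.81, 0.587, 0.0, 0.0]
contact_force: [0.1, -4.3, -0.9]
gripper_width: 0.0117
grip_force: 39.9
```

Emit:
jog_arm(deltas=[[[0.8, 0, 0], [0, 0, 0]], [[0.8, 0, 0], [0, 0, 0]], [[0.8, 0, 0], [0, 0, 0]]])

```text
t: 11.08
position: [0.5841, 0.0642, 0.0858]
tool_rot: [0.81, 0.587, -0.0, 0.0]
contact_force: [-1.9, -10.1, 1.0]
gripper_width: 0.0119
grip_force: 39.9
```

Emit:
jog_arm(deltas=[[[0, 0, 0], [0, 0, 0]], [[0, 0, 0], [0, 0, 0]], [[0, 0, 0], [0, 0, 0]]])

```text
t: 11.33
position: [0.5841, 0.0641, 0.0858]
tool_rot: [0.81, 0.587, -0.0, 0.0]
contact_force: [0.0, -5.9, -0.8]
gripper_width: 0.0115
grip_force: 39.9
```

Run:
```python
from h import *
st();im=grab('side','s3.png');cv2.imwrite('pics/s3c.png',cv2.resize(im[140:230,295:385,::-1],None,fx=6.5,fy=6.5,interpolation=2));st()
```

```text
t 11.33 hx,hy,z 12.3 -0.29 85.8 Fx -5.59 Fy -1.86 Fz -0.76 M [-1.37  0.06 -0.02]
t 11.38 hx,hy,z 12.29 -0.33 85.83 Fx -6.3 Fy -1.37 Fz 0.37 M [-1.34 -0.01 -0.01]
```

View pics/s3c.png

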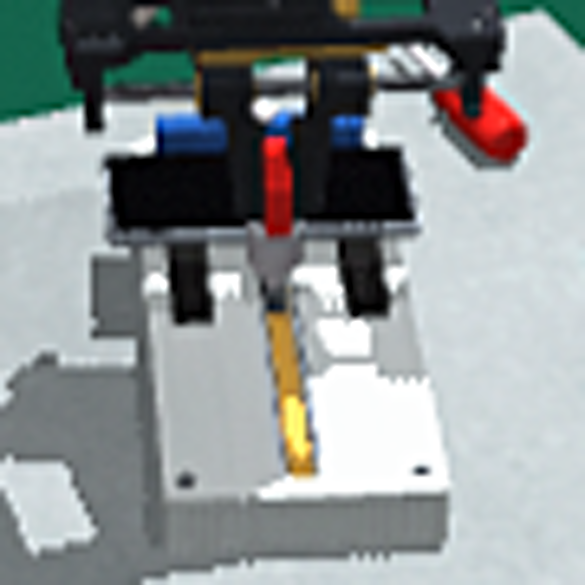

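The phone is up against the collar, with the blue bar right behind it. I'll nudge further to test whether the stop is solid: either the force rises or the stop moves on.

Emit:
jog_arm(deltas=[[[0.5, 0, 0], [0, 0, 0]], [[0.3, 0, 0], [0, 0, 0]], [[0, 0, 0], [0, 0, 0]], [[0, 0, 0], [0, 0, 0]]])

```text
t: 11.72
position: [0.5843, 0.0643, 0.0859]
tool_rot: [0.81, 0.587, -0.001, 0.001]
contact_force: [-1.4, -9.5, 1.2]
gripper_width: 0.0113
grip_force: 39.9
```

Run:
```python
from h import *
st()
import numpy as np
a=cv2.imread('pics/s3.png')
u=np.radians(71.8);e=np.array([np.cos(u),np.sin(u)]);n=np.array([-e[1],e[0]]);C=np.array([.580,.0525])
for f in('side0','s3'):
 a=cv2.imread(f'pics/{f}.png')
 for y in(-40,40):
  xs=np.arange(70,130,2);uv=proj('side',[[*(C+e*x/1e3+n*y/1e3),.062] for x in xs]).astype(np.float32)
  v=cv2.remap(a,uv[:,:1],uv[:,1:],1)[:,0].astype(int);print(f,y,[(int(x),c[0]-c[2]) for x,c in zip(xs,v) if c[0]-c[2]>30])
```

```text
t 11.72 hx,hy,z 12.54 -0.36 85.87 Fx -9.49 Fy -1.6 Fz 1.16 M [-1.88  0.29  0.01]
side0 -40 [(70, np.int64(63)), (72, np.int64(62)), (74, np.int64(63)), (76, np.int64(60)), (78, np.int64(56)), (80, np.int64(52)), (82, np.int64(63)), (84, np.int64(86)), (86, np.int64(109)), (88, np.int64(134)), (90, np.int64(159)), (92, np.int64(183)), (94, np.int64(179)), (96, np.int64(165)), (98, np.int64(150)), (100, np.int64(105)), (102, np.int64(53))]
side0 40 [(70, np.int64(58)), (72, np.int64(58)), (74, np.int64(57)), (76, np.int64(55)), (78, np.int64(52)), (80, np.int64(50)), (82, np.int64(64)), (84, np.int64(86)), (86, np.int64(107)), (88, np.int64(130)), (90, np.int64(155)), (92, np.int64(179)), (94, np.int64(168)), (96, np.int64(158)), (98, np.int64(144)), (100, np.int64(93)), (102, np.int64(44))]
s3 -40 [(80, np.int64(34)), (82, np.int64(46)), (84, np.int64(58)), (86, np.int64(70)), (88, np.int64(73)), (90, np.int64(70)), (92, np.int64(69)), (94, np.int64(80)), (96, np.int64(97)), (98, np.int64(116)), (100, np.int64(132)), (102, np.int64(147)), (104, np.int64(164)), (106, np.int64(124)), (108, np.int64(81)), (110, np.int64(32))]
s3 40 [(82, np.int64(40)), (84, np.int64(54)), (86, np.int64(67)), (88, np.int64(65)), (90, np.int64(61)), (92, np.int64(58)), (94, np.int64(70)), (96, np.int64(82)), (98, np.int64(95)), (100, np.int64(117)), (102, np.int64(140)), (104, np.int64(159)), (106, np.int64(157)), (108, np.int64(155)), (110, np.int64(145)), (112, np.int64(116)), (114, np.int64(84)), (116, np.int64(56)), (118, np.int64(34))]
```

The stop is solid: the force rose from 6 to 9.5 N over 0.2 mm, and the stop has shifted about 10 mm. Now I'll ease off slightly and press down.

Emit:
jog_arm(deltas=[[[0, 0, 2], [0, 0, 0]], [[0, 0, 2], [0, 0, 0]], [[0, 0, 2], [0, 0, 0]], [[0, 0, 2], [0, 0, 0]], [[0, 0, 0.5], [0, 0, 0]], [[0, 0, 0], [0, 0, 0]], [[0, 0, 0], [0, 0, 0]]])

```text
t: 12.3
position: [0.5844, 0.0641, 0.0783]
tool_rot: [0.81, 0.587, -0.001, 0.001]
contact_force: [-4.7, -11.4, 9.1]
gripper_width: 0.0117
grip_force: 39.9
```

```bash
python3 -c "
from h import *
st()"
```

```text
t 12.3 hx,hy,z 12.41 -0.59 78.35 Fx -12.33 Fy 0.93 Fz 9.11 M [-2.06  0.79  0.02]
```

Emit:
jog_arm(deltas=[[[-0.4, 0, 0.8], [0, 0, 0]], [[0, 0, 0], [0, 0, -5]], [[0, 0, 0], [0, 0, -5]], [[0, 0, 0], [0, 0, -5]], [[0, 0, 0], [0, 0, -5]], [[0, 0, 0], [0, 0, 0]], [[0, 0, 0], [0, 0, 0]]])

```text
t: 12.88
position: [0.5862, 0.0636, 0.0781]
tool_rot: [0.695, 0.719, 0.001, 0.003]
contact_force: [3.6, -11.4, 5.2]
gripper_width: 0.0118
grip_force: 40.0
```

```bash
python3 -c "
from h import *
st();go([.5844,.0641,.0775],161.8)"
```

```text
t 12.88 hx,hy,z 12.48 -2.43 78.09 Fx -9.69 Fy -6.93 Fz 5.25 M [-2.04 -0.88 -0.11]
t 12.88 pos [586.2  63.6  78.1] yaw 91.88 tilt [ 0.0058 -0.0025 -1.    ] F [  3.55 -11.36   5.25] w 0.0118
delta tool now [ 0.6 -1.8  0.6]
rotvec [  0.2    0.33 -69.91] delta after turn [ 1.9 -0.1  0.6]
```

Emit:
jog_arm(deltas=[[[-0.75, -0.27, 0], [0, 0, 0]], [[0, 0, 0], [0, 0, 0]], [[0, 0, 0], [0, 0, 0]]])

```text
t: 13.13
position: [0.5859, 0.0635, 0.0781]
tool_rot: [0.696, 0.719, 0.002, 0.003]
contact_force: [3.0, -7.4, 4.7]
gripper_width: 0.0113
grip_force: 40.0
```

```bash
python3 -c "
from h import *
st()
im=grab('side','s4.png');cv2.imwrite('pics/s4c.png',cv2.resize(im[160:210,310:360,::-1],None,fx=11,fy=11,interpolation=2));st()"
```

```text
t 13.13 hx,hy,z 12.24 -2.17 78.06 Fx -6.12 Fy -5.21 Fz 4.66 M [-1.37 -0.89 -0.08]
t 13.18 hx,hy,z 12.24 -2.18 78.05 Fx -5.41 Fy -5.77 Fz 5.73 M [-1.39 -0.91 -0.09]
```

View pics/s4c.png

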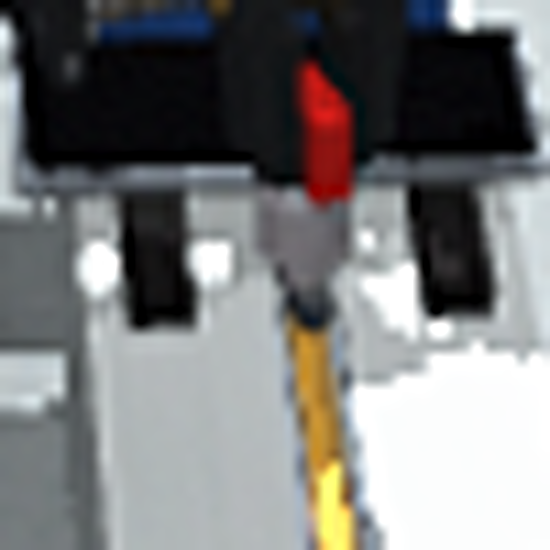

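The picture shows the handle turned about 20° and the phone still square, with its front edge from crop px (20,170) to (535,165). The collar spans px 258–350. I'll use that to work out how far the stud axis is from the TCP.

Run:
```python
from h import *
u=np.radians(71.8);e=np.array([np.cos(u),np.sin(u)]);n=np.array([-e[1],e[0]]);C=np.array([.580,.0525])
def H(x,y,z): return [*(C+e*x/1e3+n*y/1e3),z/1e3]
for f,x in(('s2',-85.3),('s3',12.3),('s4',12.2)):
    g=cv2.imread(f'pics/{f}.png').max(2)
    zs={'s2':(71,76,82),'s3':(44,48,52,57),'s4':(38,42,46,50)}[f]
    for z in zs:
        uv=proj('side',[H(x,y,z) for y in(-13,0,13)]);r=int(round(uv[1,1]))
        print(f,z,'row',r,'exp L,c,R',uv[[2,1,0],0].round(1),g[r,328:350].tolist())
im=cv2.imread('pics/s4.png')
h=cv2.inRange(cv2.cvtColor(im,cv2.COLOR_BGR2HSV),(0,120,60),(10,255,255));h[:,:325]=0;h[:160]=0;h[:,350:]=0;q=np.argwhere(h)
for r in range(q[:,0].min(),q[:,0].max()+1):
    c=q[q[:,0]==r][:,1];print(r,c.min(),c.max(),end=' | ') if len(c) else 0
b=cv2.imread('pics/s2.png');h=cv2.inRange(cv2.cvtColor(b,cv2.COLOR_BGR2HSV),(0,120,60),(10,255,255));q=np.argwhere(h[165:192,330:352])+[165,330];print('\ns2 red rows',q.min(0),q.max(0))
for nm,x,dz in(('s2',-85.3,114.9),('s4',12.2,78.1)):
    # near bottom corner, near top corner for d=0 (bar end 20mm behind), z of bar bottom = tcp-22.7+..., bar z: origin+46..74, origin=tcp-64.7
    print(nm,[proj('side',[H(x-20,0,dz-64.7+k)])[0].round(1) for k in(46,74)],'mm/row',proj('side',[H(x-20,0,dz)])[0]-proj('side',[H(x-10,0,dz)])[0])
```

```text
s2 71 row 192 exp L,c,R [335.2 339.9 344.6] [251, 251, 251, 251, 251, 251, 255, 255, 172, 104, 111, 115, 111, 102, 92, 90, 195, 255, 253, 251, 251, 250]
s2 76 row 190 exp L,c,R [335.3 340.  344.7] [255, 255, 255, 255, 255, 255, 255, 255, 75, 103, 113, 117, 116, 115, 107, 90, 128, 255, 255, 255, 250, 255]
s2 82 row 189 exp L,c,R [335.3 340.  344.7] [255, 255, 255, 255, 255, 255, 255, 246, 81, 104, 113, 118, 119, 118, 111, 94, 120, 255, 255, 255, 195, 255]
s3 44 row 180 exp L,c,R [332.4 336.8 341.2] [167, 160, 160, 162, 161, 113, 106, 111, 115, 112, 107, 95, 87, 145, 179, 179, 179, 178, 155, 52, 29, 42]
s3 48 row 179 exp L,c,R [332.5 336.8 341.2] [169, 166, 164, 169, 164, 89, 107, 115, 117, 115, 112, 102, 91, 102, 168, 163, 160, 165, 165, 14, 35, 39]
s3 52 row 178 exp L,c,R [332.5 336.8 341.2] [161, 161, 158, 161, 157, 92, 106, 114, 117, 117, 113, 105, 96, 112, 177, 172, 171, 173, 170, 1, 35, 38]
s3 57 row 176 exp L,c,R [332.5 336.9 341.3] [120, 113, 112, 111, 109, 94, 122, 122, 112, 107, 106, 112, 119, 78, 97, 93, 86, 88, 76, 57, 56, 58]
s4 38 row 182 exp L,c,R [332.4 336.8 341.1] [25
[... 230 characters left out ...]
, 190, 186, 64, 15, 39]
s4 46 row 179 exp L,c,R [332.5 336.8 341.2] [169, 167, 165, 166, 165, 119, 100, 117, 123, 126, 110, 97, 102, 104, 176, 167, 166, 168, 168, 15, 19, 23]
s4 50 row 178 exp L,c,R [332.5 336.8 341.2] [162, 162, 157, 160, 158, 122, 118, 132, 150, 143, 120, 107, 103, 112, 170, 175, 170, 174, 170, 0, 17, 21]
166 337 338 | 167 337 339 | 168 337 340 | 169 337 341 | 170 337 341 | 171 338 341 | 172 338 341 | 173 338 341 | 174 338 341 | 175 338 341 | 176 338 341 | 177 338 341 | 178 339 339 | 
s2 red rows [171 339] [187 343]
s2 [array([340.8, 188.6]), array([341., 180.])] mm/row [0.34134077 2.11821321]
s4 [array([337.5, 179.5]), array([337.6, 171.5])] mm/row [0.29615108 1.90874301]
```

The collar itself drifted about 1 mm toward -y. That points to friction from the phone rolling it sideways rather than a large axis offset. I'll lighten the contact and carry on turning.

Emit:
jog_arm(deltas=[[[-0.5, -0.2, 0], [0, 0, 0]], [[0, 0, 0], [0, 0, -5]], [[0, 0, 0], [0, 0, -5]], [[0, 0, 0], [0, 0, -5]], [[0, 0, 0], [0, 0, -5]], [[0, 0, 0], [0, 0, 0]], [[0, 0, 0], [0, 0, 0]]])

```text
t: 13.77
position: [0.5851, 0.0641, 0.0778]
tool_rot: [0.56, 0.829, 0.001, 0.002]
contact_force: [2.6, -1.1, 5.1]
gripper_width: 0.0115
grip_force: 39.9
```

```bash
python3 -c "
from h import *
st();go([.5844,.0641,.0775],161.8)"
```

```text
t 13.77 hx,hy,z 12.61 -1.27 77.77 Fx -0.19 Fy -2.85 Fz 5.14 M [-0.24 -0.66  0.02]
t 13.77 pos [585.1  64.1  77.8] yaw 111.9 tilt [ 4.3e-03  4.0e-04 -1.0e+00] F [ 2.64 -1.07  5.14] w 0.0115
delta tool now [ 0.3 -0.7  0.3]
rotvec [  0.19   0.17 -49.9 ] delta after turn [ 0.7 -0.2  0.3]
```

Emit:
jog_arm(deltas=[[[-0.2, 0.9, 0], [0, 0, 0]], [[0, 0, 0], [0, 0, 0]], [[0, 0, 0], [0, 0, 0]]])

```text
t: 14.02
position: [0.5855, 0.0642, 0.0776]
tool_rot: [0.56, 0.828, 0.001, 0.001]
contact_force: [-0.3, -3.1, 7.0]
gripper_width: 0.0115
grip_force: 39.9
```

```bash
python3 -c "
from h import *
st()"
```

```text
t 14.02 hx,hy,z 12.82 -1.58 77.61 Fx -2.99 Fy -0.7 Fz 7.02 M [-0.42 -0.04  0.  ]
```

Emit:
jog_arm(deltas=[[[0, 0.25, 0], [0, 0, -5]], [[0, 0.25, 0], [0, 0, -5]], [[0, 0.25, 0], [0, 0, -5]], [[0, 0.25, 0], [0, 0, -5]], [[0, 0.25, 0], [0, 0, -5]], [[0, 0, 0], [0, 0, 0]], [[0, 0, 0], [0, 0, 0]]])

```text
t: 14.6
position: [0.5866, 0.0651, 0.0775]
tool_rot: [0.367, 0.93, 0.001, 0.001]
contact_force: [0.2, -0.3, 5.7]
gripper_width: 0.0114
grip_force: 39.9
```

```bash
python3 -c "
from h import *
st()"
```

```text
t 14.6 hx,hy,z 14.05 -2.37 77.54 Fx -0.2 Fy -0.26 Fz 5.7 M [-0.16 -0.29  0.03]
```

Emit:
jog_arm(deltas=[[[0, 0.4, 0], [0, 0, -5]], [[0, 0.4, 0], [0, 0, -5]], [[0, 0.4, 0], [0, 0, -5]], [[0, 0.4, 0], [0, 0, -5]], [[0, 0.4, 0], [0, 0, -5]], [[0, 0, 0], [0, 0, 0]], [[0, 0, 0], [0, 0, 0]]])

```text
t: 15.18
position: [0.5875, 0.0666, 0.0774]
tool_rot: [0.157, 0.988, 0.0, 0.001]
contact_force: [-0.9, -1.4, 4.9]
gripper_width: 0.0115
grip_force: 39.9
```

```bash
python3 -c "
from h import *
st();go([.5866,.0651,.0775],161.8)"
```

```text
t 15.18 hx,hy,z 15.73 -2.68 77.44 Fx -1.57 Fy 0.42 Fz 4.89 M [-0.31 -0.16  0.06]
t 15.18 pos [587.5  66.6  77.4] yaw 161.91 tilt [ 2.1e-03  5.0e-04 -1.0e+00] F [-0.89 -1.36  4.89] w 0.0115
delta tool now [ 0.3 -1.7 -0.1]
rotvec [0.06 0.11 0.11] delta after turn [ 0.3 -1.7 -0.1]
```

Emit:
jog_arm(deltas=[[[0, 0.5, 0], [0, 0, 0]], [[0, 0.5, 0], [0, 0, 0]], [[0, 0, 0], [0, 0, 0]], [[0, 0, 0], [0, 0, 0]]])

```text
t: 15.52
position: [0.5876, 0.0668, 0.0775]
tool_rot: [0.157, 0.988, -0.0, 0.001]
contact_force: [-1.5, -5.5, 7.1]
gripper_width: 0.0115
grip_force: 39.9
```

```bash
python3 -c "
from h import *
st()"
```

```text
t 15.52 hx,hy,z 15.98 -2.75 77.46 Fx -5.66 Fy -0.3 Fz 7.08 M [-1.07  0.17  0.03]
```

Emit:
jog_arm(deltas=[[[0, 0.3, 0], [0, 0, 0]], [[0, 0, -1], [0, 0, 0]], [[0, 0, -1], [0, 0, 0]], [[0, 0, -1], [0, 0, 0]], [[0, 0, -0.5], [0, 0, 0]], [[0, 0, 0], [0, 0, 0]], [[0, 0, 0], [0, 0, 0]]])

```text
t: 16.1
position: [0.5875, 0.0669, 0.0805]
tool_rot: [0.157, 0.988, -0.0, 0.0]
contact_force: [-1.3, -7.3, 2.9]
gripper_width: 0.0114
grip_force: 39.9
```

```bash
python3 -c "
from h import *
st()"
```

```text
t 16.1 hx,hy,z 16.0 -2.66 80.51 Fx -7.35 Fy -1.0 Fz 2.89 M [-1.27  0.03  0.05]
```

Emit:
jog_arm(deltas=[[[0, 0, -0.5], [0, 0, 0]], [[0, 0, 0], [0, 0, 0]], [[0, 0, 0], [0, 0, 0]]])

```text
t: 16.35
position: [0.5875, 0.0669, 0.0807]
tool_rot: [0.157, 0.988, -0.0, 0.0]
contact_force: [0.2, -7.1, 0.1]
gripper_width: 0.0113
grip_force: 39.9
```

Emit:
jog_arm(deltas=[[[0, 0, 0], [0, 0, 0]], [[0, 0, 0], [0, 0, 0]], [[0, 0, 0], [0, 0, 0]], [[0, 0, 0], [0, 0, 0]], [[0, 0, 0], [0, 0, 0]], [[0, 0, 0], [0, 0, 0]], [[0, 0, 0], [0, 0, 0]], [[0, 0, 0], [0, 0, 0]]], grip=110)

```text
t: 17.02
position: [0.5872, 0.0675, 0.0804]
tool_rot: [0.157, 0.988, 0.0, -0.0]
contact_force: [0.0, 0.3, -0.1]
gripper_width: 0.0502
grip_force: 0.0
```

Released with no residual force. Next I'll lift straight up, move toward the base to clear the top camera, and look.

Emit:
jog_arm(deltas=[[[0, 0, -10], [0, 0, 0]], [[0, 0, -20], [0, 0, 0]], [[0, 0, -20], [0, 0, 0]], [[0, 0, -20], [0, 0, 0]], [[0, 0, -20], [0, 0, 0]], [[0, 0, -20], [0, 0, 0]], [[15, -15, -10], [0, 0, 0]], [[20, -20, 0], [0, 0, 0]], [[20, -20, 0], [0, 0, 0]], [[20, -20, 0], [0, 0, 0]], [[20, -20, 0], [0, 0, 0]], [[20, -20, 0], [0, 0, 0]], [[20, -20, 0], [0, 0, 0]], [[20, -20, 0], [0, 0, 0]], [[20, -20, 0], [0, 0, 0]], [[20, -20, 0], [0, 0, 0]], [[0, 0, 0], [0, 0, 0]]])

```text
t: 18.43
position: [0.3386, -0.058, 0.2009]
tool_rot: [0.158, 0.987, -0.0, -0.0]
contact_force: [0.6, 0.2, -0.6]
gripper_width: 0.05
grip_force: 0.0
```

```bash
python3 -c "
from h import *
st()
a=grab('side','s5.png')[140:230,295:385,::-1];b=grab('top','t5.png')[130:230,220:360,::-1]
cv2.imwrite('pics/c5.png',np.hstack([cv2.resize(a,(390,390),interpolation=2),cv2.resize(b,(400,390),interpolation=2)]))"
```

```text
t 18.43 hx,hy,z -180.39 194.78 200.94 Fx 0.41 Fy -0.52 Fz -0.64 M [ 0.01 -0.14 -0.02]
```

View pics/c5.png

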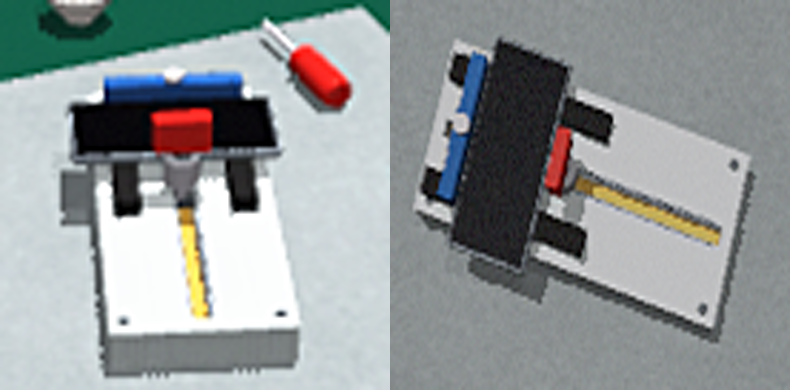

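Both views show the handle crosswise at side px (182,130) and top px (560,160). The collar is against the phone's front edge and the phone is flush with the blue stop.

```bash
python3 -c "
from rig import manip
print(manip.sign_off())"
```

```text
the job is handed in; nothing more can be done
None
```

The job is handed in: the phone is pressed home against the solid stop at about 7 N, and the stud is turned a quarter turn and released; the final pictures show the handle crosswise and collar, phone and stop in contact, though contact was lightened to near zero for part of the turn before re-pressing, and push force briefly read about 12 N.

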